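Lap the boards on a bird-house roof panel

ROBOT

A 7-joint arm with a two-finger parallel gripper is mounted at the origin on the work surface. World frame = base frame: x ahead of the robot, y to its left, z up, the work surface at z = 0. Lengths are in m, angles in degrees, forces in N, time in s.
With the tool pointing down it reaches from about 0.425 to 0.95 m from the base axis. Payload 16.7 kg.
Tool frame: the origin (TCP) lies midway between the tips of the shut fingers; the grasp point (between the pads) lies 19 mm behind it; z points along the fingers, y is the direction in which the jaws open and shut (so a half turn about z gives the same grasp; the last joint's range is limited). The gripper opens to 94 mm and grips with 3 to 60 N. Pads are 16 mm wide; open, the fingers measure 119 mm over their backs; the gripper's body (75 mm by 177 mm) begins 78 mm behind the grasp point.
Start: joints at [-73.367, 24.414, 4.234, 92.017, -1.954, 63.644, -3.845], TCP at [0.287, 0.611, 0.205] pointing down, gripper open.
Joint ranges: [-163.25, 163.25], [-28.42, 122.38], [-70.27, 78.77], [12.13, 141.07], [-58.53, 238.53], [9.26, 117.41], [-156.51, 156.51]. Speed limits (degrees/s): [108.29, 108.29, 136.94, 136.94, 172.46, 172.46, 172.46].

INTERFACE

Orientations are given as a 3x3 rotation matrix whose columns are the frame's x, y, z axes.
In Python, from plant import r gives the robot as it stands.
- The arm moves only by the tool arm_command, never from a script. Its argument "moves" is a list of rows, each an object with "offset": the shift along the tool's x, y, z in m, a list of three; "roll": the turn about the tool's z in rad; "fingers": the opening in per cent of the stroke, from 0 (shut) to 100 (fully open). In form: [{"offset": [dx, dy, dz], "roll": roll, "fingers": fingers}, ...]. A call has 1 to 8 rows; each row is the pose to reach, as a shift and turn from the pose commanded when the call began, along the tool's axes at that moment; what a row does not reach only later rows make up. A row lasts 1/8 s, in which the tool goes at most 62.5 mm and 10.7 degrees, less where a joint would pass 70% of its speed; a pose out of reach is approached as far as the arm can. A call with a gripper value outside its range is refused whole. The fingers move at their own pace and stop on an object; the grip force is fixed at half the most. Time passes only in rows, so rows that repeat a pose let the fingers close. It gives the time, the measured TCP pose, the force and the opening at its end, in the units of the state.
- r.get_state(): the state, without advancing time (a new reading comes with each control period).
- r.grab_frame(name): name is "side" or "top"; returns the picture (384x512x3 uint8, red, green, blue); there is no depth.
- r.calibration(name): a dict with "K" (3x3 intrinsics, pixels), "cam_to_world" (4x4, takes a point from camera to world coordinates). Camera axes: x right, y down, z forward; pixel columns grow to the right and rows downward; lengths in m; the calibration is good to about 2 mm. A picture is of the moment at which its call begins. calibration takes no time and is no camera call.
- r.sign_off(): hands the job in, once; it reports no verdict.
The state is a dict: "t": time; "q": joint angles; "joint_velocities": joint speeds; "tau": joint torques, N m; "eef_pos": TCP position; "orientation": TCP orientation; "ft_force": force on the tool from outside, world axes, zero at the start; "wrist_torque": the same for the moment, N m; "width": finger opening in m.
Only numpy, scipy, OpenCV 4.12 (cv2) and the standard library are available. Lean on these libraries where they do the work, as an engineer would, in place of code of your own. Each camera call takes 0.05 s, during which the arm holds its last target. There are 200 camera calls.

TASK

Lay the four sound boards on the bird-house roof panel like shingles, long edges towards the eave: the longest first, over the fillet at the eave, then each next shorter one lapped over the board below, every board square to the panel, centred so that its ends follow the panel's sides, and with its short upper edge down on its own pencil line. Set the boards down rather than dropping them, leave the one with the snapped-off corner where it lies, and do not disturb the other things on the bench.

Things in the scene. Friction and masses are not known exactly. Their poses are not given: they have to be found in the camera images.
- panel: the roof panel, a flat tapering plywood facet screwed down to the bench (cannot move): 216 mm wide at the eave, 70 mm at the ridge, 170 mm from eave to ridge, top face 15 mm above the bench. Eave towards the robot. Origin: middle of the eave edge, at bench height; x runs up the roof from eave to ridge, y along the eave, z up
- fillet (a point): tilting fillet: a sloped wooden strip, 190 mm long, fixed along the eave on the panel, 6 to 20 mm from the eave edge, 25 mm above the bench at its eave side and sloping down to the ridge side. This point: middle of its top. It gives the longest board its slope
- line1 (a point): middle, on the panel's top face, of the lowest of four pencil lines parallel to the eave, 49, 84, 119 and 154 mm up from the eave edge: where the upper edges of the boards go, lowest board first. A board laid true slopes 13 degrees (0.23 rad): upper edge down on the panel, underside of its lower edge 11 mm above the panel, 16 mm lap over the board below
- line4 (a point): middle, on the panel's top face, of the uppermost pencil line, 154 mm from the eave
- board1: roof board, course 1 from the eave: plain wood, 8 mm thick, 50 mm wide, lower (long) edge 210 mm, upper (short) edge 167 mm, mitred ends, about 47 g, flat on the bench with its long edge towards the robot. Origin: centre of its underside; x points across it from the long edge (at -25 mm) to the short edge (+25 mm), y along it, z up
- head1 (a point): middle of the upper (short) edge of board1, at its underside: 25 mm along x from its origin
- board2: roof board, course 2 from the eave: plain wood, 8 mm thick, 50 mm wide, lower (long) edge 180 mm, upper (short) edge 137 mm, mitred ends, about 40 g, flat on the bench with its long edge towards the robot. Origin: centre of its underside; x points across it from the long edge (at -25 mm) to the short edge (+25 mm), y along it, z up
- head2 (a point): middle of the upper (short) edge of board2, at its underside: 25 mm along x from its origin
- board3: roof board, course 3 from the eave: plain wood, 8 mm thick, 50 mm wide, lower (long) edge 150 mm, upper (short) edge 107 mm, mitred ends, about 34 g, flat on the bench with its long edge towards the robot. Origin: centre of its underside; x points across it from the long edge (at -25 mm) to the short edge (+25 mm), y along it, z up
- head3 (a point): middle of the upper (short) edge of board3, at its underside: 25 mm along x from its origin
- board4: roof board, course 4 from the eave: plain wood, 8 mm thick, 50 mm wide, lower (long) edge 120 mm, upper (short) edge 77 mm, mitred ends, about 27 g, flat on the bench with its long edge towards the robot. Origin: centre of its underside; x points across it from the long edge (at -25 mm) to the short edge (+25 mm), y along it, z up
- head4 (a point): middle of the upper (short) edge of board4, at its underside: 25 mm along x from its origin
- board_broken: spoiled twin of board2, same sizes, but with one lower corner, about 45 x 29 mm, snapped off; lies flat among the others; not to be used. Origin and axes as for the boards (centre of the underside of the whole outline)
- sanding_block: cork sanding block, 62 x 110 x 32 mm, lying flat among the boards; a bystander. Origin: centre of its underside
- hammer: hammer with a wooden handle, lying flat, 260 mm long; a bystander. Origin: centre of its underside
- nail_tin: open round tin of nails, 72 mm across, 45 mm high; a bystander. Origin: centre of its underside
- tape_measure: black tape measure, 70 x 66 x 38 mm; a bystander. Origin: centre of its underside
- try_square: try square lying flat, wooden stock 110 mm, steel blade 150 mm, 16 mm high; a bystander. Origin: under the middle of the stock
- glue: grey glue bottle, 64 mm across, 190 mm high, standing; a bystander. Origin: centre of its underside
- chisel: wood chisel with a wooden handle, lying flat, 220 mm long; a bystander. Origin: centre of its underside
Not all that is in view belongs to the job. Leave any pink or yellow look-alike of the board2 alone.

How it is judged (in metres and radians):
On the way, in this order (a step that is already met when the one before it is completed fails the run):
1. the eave board (board1) is laid on its line, sloping, and let go (x of head1 in the frame of panel between 0.042 and 0.056 m and y of head1 in the frame of panel between -0.009 and 0.009 m and z of head1 in the frame of panel below 0.0195 m and z of board1 in the frame of panel between 0.0175 and 0.0245 m and angle between the y axis of board1 and the y axis of panel, either way round below 0.09 rad and contact force between the fingers and board1 below 0.05 N and linear speed of board1 below 0.02 m/s), for 0.2 s.
2. the second board (board2) is laid on its line, sloping, and let go (x of head2 in the frame of panel between 0.077 and 0.091 m and y of head2 in the frame of panel between -0.009 and 0.009 m and z of head2 in the frame of panel below 0.0195 m and z of board2 in the frame of panel between 0.0175 and 0.0245 m and angle between the y axis of board2 and the y axis of panel, either way round below 0.09 rad and contact force between the fingers and board2 below 0.05 N and linear speed of board2 below 0.02 m/s), for 0.2 s.
3. the third board (board3) is laid on its line, sloping, and let go (x of head3 in the frame of panel between 0.112 and 0.126 m and y of head3 in the frame of panel between -0.009 and 0.009 m and z of head3 in the frame of panel below 0.0195 m and z of board3 in the frame of panel between 0.0175 and 0.0245 m and angle between the y axis of board3 and the y axis of panel, either way round below 0.09 rad and contact force between the fingers and board3 below 0.05 N and linear speed of board3 below 0.02 m/s), for 0.2 s.
4. the top board (board4) is laid on its line, sloping, and let go (x of head4 in the frame of panel between 0.147 and 0.161 m and y of head4 in the frame of panel between -0.009 and 0.009 m and z of head4 in the frame of panel below 0.0195 m and z of board4 in the frame of panel between 0.0175 and 0.0245 m and angle between the y axis of board4 and the y axis of panel, either way round below 0.09 rad and contact force between the fingers and board4 below 0.05 N and linear speed of board4 below 0.02 m/s), for 0.2 s.
At the end, for the whole second after the job is handed in: all four boards lie still and released: middle of each upper edge within 7 mm of its pencil line, 9 mm of the panel's centre line and 4.5 mm of its face; boards parallel to the eave within 0.09 rad; centre of each underside 2.5 to 9.5 mm above the panel, so the lower edge is raised (all of step 1 and all of step 2 and all of step 3 and all of step 4); the robot touches nothing.
It fails at once if the broken board moved by more than 30 mm (distance of board_broken from where it was at the start of the episode above 0.03 m).
It fails at once if another thing on the bench moved by more than 30 mm (distance of any of sanding_block, hammer, nail_tin, tape_measure, try_square, glue, chisel from where it was at the start of the episode above 0.03 m).
It fails at once if a board dropped (falling free faster than 0.7 m/s, a fall of about 25 mm) ((contact force between the fingers and board1 below 0.05 N and linear speed of board1 above 0.7 m/s) or (contact force between the fingers and board2 below 0.05 N and linear speed of board2 above 0.7 m/s) or (contact force between the fingers and board3 below 0.05 N and linear speed of board3 above 0.7 m/s) or (contact force between the fingers and board4 below 0.05 N and linear speed of board4 above 0.7 m/s)).
It also fails if it takes over 67 s, if anything falls off the work surface, if the arm or the gripper's body presses on something with over 40 N, if the wrist force passes 120 N, or if a joint passes its speed limit or range.

## Working session

There is one attempt and no reset: what is moved stays moved. The work goes in short steps, Python scripts to look and compute and a tool call to move; the robot and the scene stay as the last step left them, time stands still between calls to the robot, and variables do not carry over. Pictures are saved under pics/ and viewed, about 8 in all and at most 12, crops included, and the job is handed in when it is done.

Besides the shell and the picture viewer there is one more tool, called after "Emit:" by a JSON object that holds its "name" and its "arguments", one argument or row to a line. arm_command: Moves the arm, as the interface text tells. Its arguments: {"type":"object","properties":{"moves":{"type":"array","items":{"type":"object","properties":{"offset":{"type":"array","items":{"type":"number"}},"roll":{"type":"number"},"fingers":{"type":"number"}}}}},"required":["moves"]}

```bash
ls; mkdir -p pics; python3 - <<'E'
from plant import r
import cv2,numpy as np
s=r.get_state();print(s['t'],s['eef_pos'],s['orientation'],s['width'])
for n in('top','side'):
    f=r.grab_frame(n);cv2.imwrite(f'pics/{n}0.png',f[:,:,::-1]);c=r.calibration(n);print(n,np.round(c['K'],1).tolist(),np.round(c['cam_to_world'],3).tolist())
    cv2.imwrite(f'pics/{n}0v.png',cv2.resize(f[:,:,::-1],(800,600),interpolation=cv2.INTER_CUBIC))
E
```

```text
pics
0.0 [0.28722249 0.61034526 0.20476504] [[-9.04822265e-01  4.25789193e-01 -4.82439424e-04]
 [ 4.25789457e-01  9.04821430e-01 -1.23253771e-03]
 [-8.82797051e-05 -1.32064518e-03 -9.99999124e-01]] 0.09385983444269659
top [[386.8, 0.0, 251.5], [0.0, 386.8, 196.6], [0.0, 0.0, 1.0]] [[-0.019, -0.995, 0.097, 0.382], [-1.0, 0.017, -0.019, 0.108], [0.017, -0.097, -0.995, 1.592], [0.0, 0.0, 0.0, 1.0]]
side [[373.8, 0.0, 250.5], [0.0, 373.8, 192.8], [0.0, 0.0, 1.0]] [[0.885, -0.221, 0.409, -0.016], [-0.465, -0.456, 0.759, -0.902], [0.019, -0.862, -0.506, 0.744], [0.0, 0.0, 0.0, 1.0]]
```

View pics/top0v.png

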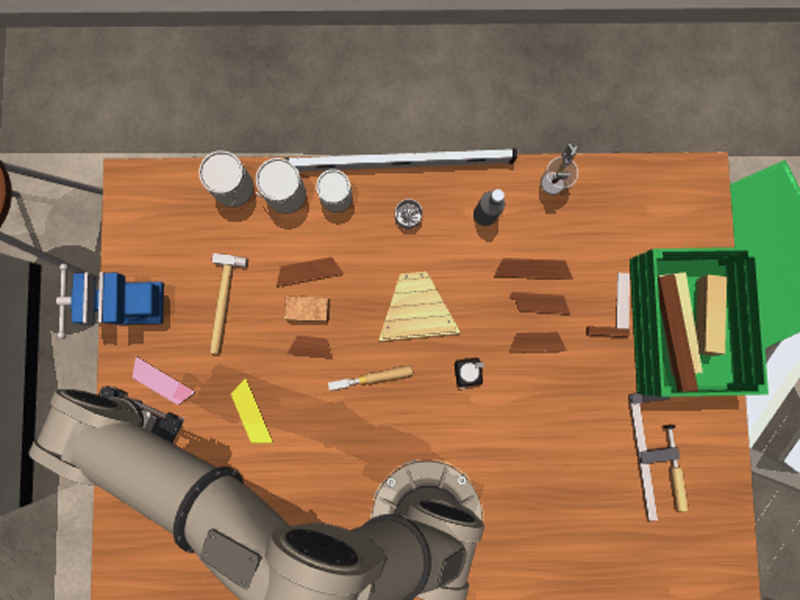

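View pics/side0v.png

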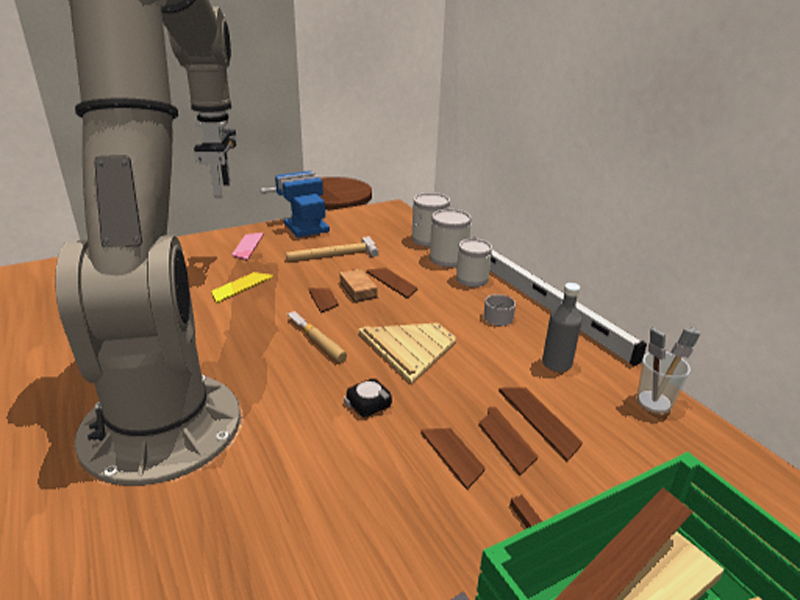

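The top view shows five dark boards, in 800x600 pixels:
- (309,271): left, probably board2
- (532,268): the longest, probably board1
- (540,302): lower-left corner missing, so the broken one
- (537,342): probably board3
- (310,346): the smallest, probably board4

The pink (162,380) and yellow (252,411) look-alikes are to be left alone. The panel is at (420,308). Next I'll measure them and check with a crop.

```bash
cat > h.py <<'E'
import numpy as np,cv2
from scipy.optimize import minimize
from plant import r
def cal(n):
    c=r.calibration(n);return np.array(c['K']),np.array(c['cam_to_world'])
def p2w(n,uv,z):
    K,T=cal(n);uv=np.atleast_2d(uv).astype(float)
    d=np.c_[uv,np.ones(len(uv))]@np.linalg.inv(K).T@T[:3,:3].T
    return (T[:3,3]+d*((z-T[2,3])/d[:,2])[:,None])[:,:2]
def w2p(n,P):
    K,T=cal(n);q=(np.atleast_2d(P)-T[:3,3])@T[:3,:3]@K.T
    return q[:,:2]/q[:,2:]
def trap(a,b,w,pose,z,off=0):
    x,y,t=pose;c,s=np.cos(t),np.sin(t)
    L=np.array([[-w/2,-a/2],[-w/2,a/2],[w/2,b/2],[w/2,-b/2]])
    L[:,0]+=off
    return np.c_[L@np.array([[c,s],[-s,c]])+[x,y],np.full(4,z)]
E
cat > m.py <<'E'
from h import *
f=cv2.imread('pics/top0.png');hsv=cv2.cvtColor(f,cv2.COLOR_BGR2HSV)
for p in[(309,271),(532,268),(540,302),(537,342),(310,346),(309,310),(600,400)]:
    u,v=int(p[0]*.64),int(p[1]*.64);print(p,f[v,u],hsv[v,u])
cv2.imwrite('pics/crop0.png',cv2.resize(f[140:260,160:420],(780,360),interpolation=cv2.INTER_CUBIC))
R=f[:,:,2]
m=((R<115)&(R>50)&(hsv[:,:,1]>110)).astype(np.uint8);m[:,:150]=0;m[:150]=0;m[235:]=0
n,l,s,c=cv2.connectedComponentsWithStats(m)
for i in range(1,n):
    if s[i,4]>60:
        k=(l==i).astype(np.uint8);q,_=cv2.findContours(k,0,2);q=q[0]
        rr=cv2.minAreaRect(q);w=p2w('top',c[i],.008)[0]
        print(c[i].round(1),s[i,4],rr[1],rr[2],'world',w.round(4))
E
python3 m.py
```

```text
(309, 271) [ 45  70 124] [  9 162 124]
(532, 268) [ 40  62 108] [ 10 161 108]
(540, 302) [ 42  66 114] [ 10 161 114]
(537, 342) [ 43  68 118] [ 10 162 118]
(310, 346) [ 49  77 132] [ 10 160 132]
(309, 310) [ 99 147 207] [ 13 133 207]
(600, 400) [ 71 119 190] [ 12 160 190]
[481.7 183.7] 2554 (83.99998474121094, 92.99998474121094) 90.0 world [ 0.5726 -0.8833]
[334.6 172. ] 317 (10.0, 43.0) 90.0 world [ 0.6321 -0.2694]
[452.3 206.9] 541 (60.59765625, 22.104372024536133) 80.7538833618164 world [ 0.478  -0.7531]
[201.7 203.1] 63 (12.732966423034668, 29.529645919799805) 61.69924545288086 world [0.5119 0.2827]
```

View pics/crop0.png

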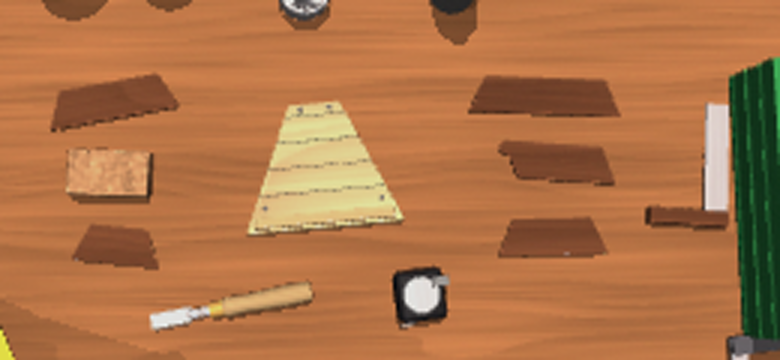

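Choice confirmed by shape: the broken one is the board with the notched corner at crop (505,150). The other four dark boards are sound. Next, fit full outlines in both cameras.

```bash
cat >> h.py <<'E'
S=8
def render(n,pts,win):
    u0,v0,u1,v1=win;q=(w2p(n,pts)-[u0-.0,v0-.0]+.5)*S-.5
    im=np.zeros(((v1-v0)*S,(u1-u0)*S),np.uint8)
    cv2.fillConvexPoly(im,cv2.convexHull(np.round(q*16).astype(np.int32)),255,shift=4)
    return cv2.resize(im,(u1-u0,v1-v0),interpolation=cv2.INTER_AREA)/255.
def fit(n,alpha,a,b,w,pose,z0,z1,off=0):
    pts=lambda p:np.vstack([trap(a,b,w,p,z0,off),trap(a,b,w,p,z1,off)])
    q=w2p(n,pts(pose));u0,v0=np.maximum((q.min(0)-14).astype(int),0);u1,v1=(q.max(0)+15).astype(int)
    win=(u0,v0,u1,v1);A=alpha[v0:v1,u0:u1]
    f=lambda p:np.abs(render(n,pts(p),(u0,v0,u0+A.shape[1],v0+A.shape[0]))-A).sum()
    best=None
    for dt in(-.25,0,.25):
        x0=np.array(pose)+[0,0,dt]
        o=minimize(f,x0,method='Nelder-Mead',options=dict(initial_simplex=[x0,x0+[.015,0,0],x0+[0,.015,0],x0+[0,0,.15]],xatol=1e-4,fatol=.01))
        if best is None or o.fun<best.fun:best=o
    return best.x,best.fun
def dark(img):
    h=cv2.cvtColor(img,cv2.COLOR_BGR2HSV);R=img[:,:,2].astype(float)
    return np.clip((175-R)/(175-125),0,1)
def light(img):  # panel: paler yellow, judged by green
    return np.clip((img[:,:,1].astype(float)-130)/(165-130),0,1)
DIM={1:(.210,.167),2:(.180,.137),3:(.150,.107),4:(.120,.077)}
E
python3 - <<'E'
from h import *
ims={n:cv2.imread(f'pics/{n}0.png') for n in('top','side')}
g={1:(532,268,0),2:(309,271,.2),'b':(540,302,-.1),3:(537,342,0),4:(310,346,-.1)}
for k,(u,v,t) in g.items():
    x,y=p2w('top',(u*.64,v*.64),.004)[0]
    for j in((k,) if k=='b' else range(1,5)):
        a,b=DIM[2 if j=='b' else j]
        for n in('top',) if j!=k else('top','side'):
            p,e=fit(n,dark(ims[n]),a,b,.05,(x,y,t),0,.008);print(k,j,n,p.round(4),round(e,1))
x,y=p2w('top',(420*.64,308*.64),.015)[0]
for n in ims:
    p,e=fit(n,light(ims[n]),.216,.07,.17,(x,y,.1),0,.015);c,s=np.cos(p[2]),np.sin(p[2])
    print('panel',n,p.round(4),round(e,1),'eave',(p[:2]-.085*np.array([c,s])).round(4))
E
```

```text
1 1 top [ 0.633  -0.2968 -0.0472] 220.1
1 1 side [ 0.6319 -0.2994 -0.0525] 1060.2
1 2 top [ 0.6336 -0.2862 -0.0458] 267.2
1 3 top [ 0.6333 -0.2901 -0.0502] 354.0
1 4 top [ 0.6332 -0.2921 -0.062 ] 429.8
2 1 top [0.6374 0.2916 0.1667] 161.8
2 2 top [0.6359 0.3022 0.1721] 75.9
2 2 side [0.6348 0.3005 0.1757] 497.6
2 3 top [0.6335 0.3155 0.1667] 146.7
2 4 top [0.6333 0.3208 0.1549] 219.2Traceback (most recent call last):
  File "<stdin>", line 9, in <module>
  File "h.py", line 32, in fit
    o=minimize(f,x0,method='Nelder-Mead',options=dict(initial_simplex=[x0,x0+[.015,0,0],x0+[0,.015,0],x0+[0,0,.15]],xatol=1e-4,fatol=.01))
    res = _minimize_neldermead(fun, x0, args, callback, bounds=bounds,
                               **options)
    fxcc = func(xcc)
    fx = function(np.copy(x), *(wrapper_args + args))
  File "h.py", line 28, in <lambda>
    f=lambda p:np.abs(render(n,pts(p),(u0,v0,u0+A.shape[1],v0+A.shape[0]))-A).sum()
                      ~~~~~~^^^^^^^^^^^^^^^^^^^^^^^^^^^^^^^^^^^^^^^^^^^^^^
  File "h.py", line 20, in render
    u0,v0,u1,v1=win;q=(w2p(n,pts)-[u0-.0,v0-.0]+.5)*S-.5
                       ~~~^^^^^^^
  File "h.py", line 11, in w2p
    K,T=cal(n);q=(np.atleast_2d(P)-T[:3,3])@T[:3,:3]@K.T
        ~~~^^^
  File "h.py", line 5, in cal
    c=r.calibration(n);return np.array(c['K']),np.array(c['cam_to_world'])
ValueError: time passes only in moves, steps and waits
```

```bash
sed -i 's/^def cal(n):/import functools\n@functools.cache\ndef cal(n):/' h.py
python3 - <<'E'
s=open('h.py').read()
s=s.replace("    f=lambda p:np.abs(render(n,pts(p),(u0,v0,u0+A.shape[1],v0+A.shape[0]))-A).sum()\n","""    W=(u0,v0,u0+A.shape[1],v0+A.shape[0]);M=cv2.dilate((render(n,pts(pose),W)>.1).astype(np.uint8),np.ones((2*mr+1,2*mr+1)))
    A=A*M
    f=lambda p:np.abs(render(n,pts(p),W)-A).sum()
""").replace("off=0):\n    pts","off=0,mr=6):\n    pts")
open('h.py','w').write(s)
E
cat > m1.py <<'E'
from h import *
ims={n:cv2.imread(f'pics/{n}0.png') for n in('top','side')}
g={1:(532,268,0),2:(309,271,.2),'b':(540,302,-.1),3:(537,342,0),4:(310,346,-.1)}
for k,(u,v,t) in g.items():
    x,y=p2w('top',(u*.64,v*.64),.004)[0];p=(x,y,t)
    a,b=DIM[2 if k=='b' else k]
    for i,n in enumerate(('top','side')):
        p,e=fit(n,dark(ims[n]),a,b,.05,p,0,.008,mr=6-2*i);print(k,n,p.round(4),round(e,1))
x,y=p2w('top',(420*.64,308*.64),.015)[0];p=(x,y,.1)
for n in ims:
    p,e=fit(n,light(ims[n]),.216,.07,.17,p,0,.015);c,s=np.cos(p[2]),np.sin(p[2])
    print('panel',n,p.round(4),round(e,1),'eave',(p[:2]-.085*np.array([c,s])).round(4))
E
python3 m1.py
```

```text
1 top [ 0.633  -0.2968 -0.0472] 22.7
1 side [ 0.6322 -0.2993 -0.051 ] 34.4
2 top [0.6359 0.3022 0.1721] 47.3
2 side [0.6347 0.3006 0.175 ] 18.3
b top [ 0.5407 -0.3041 -0.1038] 80.4
b side [ 0.5402 -0.3062 -0.0967] 119.2
3 top [ 0.4371 -0.299   0.0122] 50.2
3 side [ 0.4375 -0.3021  0.0011] 68.1
4 top [ 0.4363  0.2959 -0.1335] 40.5
4 side [ 0.4351  0.2954 -0.1074] 18.3
panel top [0.5432 0.0179 0.0765] 81.3 eave [0.4585 0.0114]
panel side [0.5477 0.027  0.0856] 276.7 eave [0.463  0.0197]
```

```bash
python3 - <<'E'
from h import *
out=[]
for n,w in(('top',(230,165,310,225)),('side',(220,195,300,255))):
    im=cv2.imread(f'pics/{n}0.png');u0,v0,u1,v1=w
    big=cv2.resize(im[v0:v1,u0:u1],None,fx=5,fy=5,interpolation=cv2.INTER_CUBIC)
    p,e=fit(n,light(im),.216,.07,.17,(.5432,.0179,.08),.015,.015);c,s=np.cos(p[2]),np.sin(p[2])
    print(n,p.round(4),round(e,1),'eave',(p[:2]-.085*np.array([c,s])).round(4))
    q=((w2p(n,trap(.216,.07,.17,p,.015))-[u0,v0]+.5)*5).astype(int)
    o=big.copy();cv2.polylines(o,[q],True,(255,0,0),1)
    for d in(49,84,119,154):
        h=.108-.073*d/170
        L=[[p[0]+c*(d/1e3-.085)-s*k,p[1]+s*(d/1e3-.085)+c*k,.015] for k in(-h,h)]
        q=((w2p(n,L)-[u0,v0]+.5)*5).astype(int);cv2.line(o,tuple(map(int,q[0])),tuple(map(int,q[1])),(0,0,255),1)
    out.append(np.hstack([big,o]))
cv2.imwrite('pics/panel.png',np.vstack(out))
E
```

```text
top [0.5427 0.0179 0.0757] 81.2 eave [0.4579 0.0114]
side [0.5532 0.0179 0.0725] 211.3 eave [0.4684 0.0118]
```

View pics/panel.png

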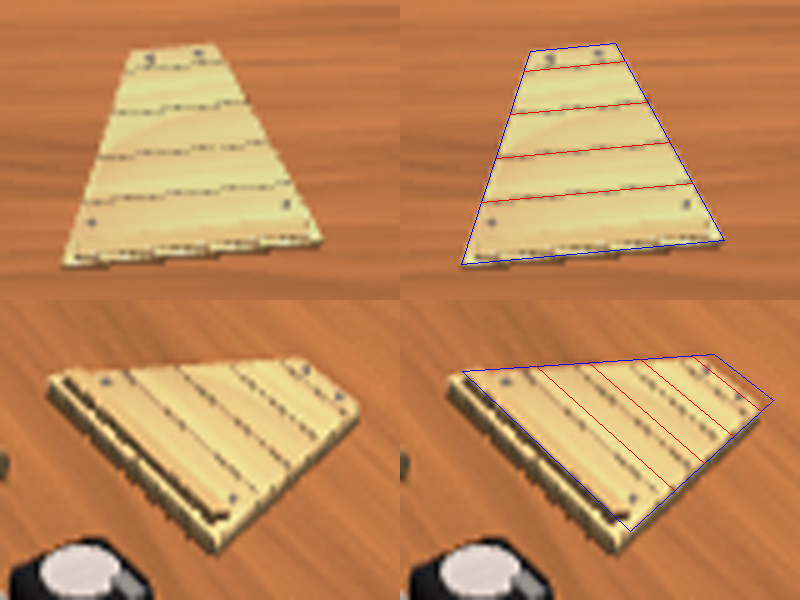

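```bash
python3 - <<'E'
from h import *
from scipy.optimize import least_squares
def solve(n,C,o):
    px=np.array(C)/5+o-.5;W=p2w(n,px,.015)
    f=lambda p:(trap(.216,.07,.17,p,0)[:,:2]-W).ravel()
    p=least_squares(f,[.54,.018,.08]).x;print(n,p.round(4),'res mm',(f(p)*1e3).round(1))
# order: eave -y, eave +y, ridge +y, ridge -y
solve('top',[(322,239),(63,263),(130,50),(216,44)],np.array([230,165]))
solve('side',[(217,537),(50,377),(301,359),(358,403)],np.array([220,195]))
E
```

```text
top [0.5435 0.0182 0.0727] res mm [-0.5 -1.7 -0.5  1.7 -0.1 -0.6  1.1  0.6]
side [ 0.3944 -0.2408  0.0805] res mm [-25.2 -40.7 -16.5  27.1  22.8  18.9  18.9  -5.3]
```

```bash
python3 - <<'E'
from h import *
from scipy.optimize import least_squares
px=np.array([(217,237),(50,77),(301,59),(358,103)])/5+[220,195]-.5;W=p2w('side',px,.015)
f=lambda p:(trap(.216,.07,.17,p,0)[:,:2]-W).ravel()
p=least_squares(f,[.54,.018,.08]).x;print(p.round(4),'res mm',(f(p)*1e3).round(1))
E
```

```text
[0.5418 0.0172 0.0842] res mm [ 0.4 -0.5 -1.2  1.3  0.4  1.1  0.4 -1.9]
```

```bash
cat >> h.py <<'E'
def go(x,y,z,yaw):
    s=r.get_state();R=np.array(s['orientation']);p=np.array(s['eef_pos'])
    o=R.T@(np.array([x,y,z])-p);cur=np.arctan2(R[1,1],R[0,1]);d=-(yaw-cur)
    d=(d+np.pi/2)%np.pi-np.pi/2
    print('t',round(s['t'],2),'off',o.round(4).tolist(),'roll',round(d,3),'q7',round(s['q'][6],1),'w',round(s['width'],4),'F',np.round(s['ft_force'],1))
def onpanel(d,e=0):
    t=.077;c,s=np.cos(t),np.sin(t);return .4577+c*d-s*e,.0112+s*d+c*e
E
python3 -c "
from h import *
go(.6325,-.298,.10,-.049)
print(onpanel(.0246),onpanel(.0596),onpanel(.0946),onpanel(.1296))"
```

```text
t 0.1 off [-0.6992, -0.6748, 0.1057] roll 1.18 q7 -3.8 w 0.0937 F [-0.4  0.2 -0.3]
(np.float64(0.48222710932474666), np.float64(0.013092328769512426)) (np.float64(0.5171234030794676), np.float64(0.015784666449713033)) (np.float64(0.5520196968341885), np.float64(0.01847700412991364)) (np.float64(0.5869159905889093), np.float64(0.021169341810114248))
```

Emit:
{"name": "arm_command", "arguments": {
  "moves": [
    {"offset":[-0.7,-0.675,0.0],"roll":1.18,"fingers":76},
    {"offset":[-0.7,-0.675,0.0],"roll":1.18,"fingers":76},
    {"offset":[-0.7,-0.675,0.0],"roll":1.18,"fingers":76},
    {"offset":[-0.7,-0.675,0.0],"roll":1.18,"fingers":76},
    {"offset":[-0.7,-0.675,0.0],"roll":1.18,"fingers":76},
    {"offset":[-0.7,-0.675,0.0],"roll":1.18,"fingers":76},
    {"offset":[-0.7,-0.675,0.0],"roll":1.18,"fingers":76},
    {"offset":[-0.7,-0.675,0.0],"roll":1.18,"fingers":76}
  ]
}}

```text
t: 1.1
eef_pos: [0.4655, 0.1415, 0.2056]
orientation: [[0.05, 0.999, 0.0], [0.999, -0.05, 0.0], [0.0, 0.0, -1.0]]
ft_force: [1.2, 0.0, 0.3]
width: 0.0712
```

```bash
python3 -c "
from h import *
go(.6325,-.298,.05,-.049)"
```

```text
t 1.1 off [-0.4308, 0.1886, 0.1554] roll -0.001 q7 -23.0 w 0.0712 F [1.2 0.  0.3]
```

Emit:
{"name": "arm_command", "arguments": {
  "moves": [
    {"offset":[-0.431,0.189,0.0],"roll":0,"fingers":76},
    {"offset":[-0.431,0.189,0.0],"roll":0,"fingers":76},
    {"offset":[-0.431,0.189,0.0],"roll":0,"fingers":76},
    {"offset":[-0.431,0.189,0.0],"roll":0,"fingers":76},
    {"offset":[-0.431,0.189,0.05],"roll":0,"fingers":76},
    {"offset":[-0.431,0.189,0.1],"roll":0,"fingers":76},
    {"offset":[-0.431,0.189,0.155],"roll":0,"fingers":76},
    {"offset":[-0.431,0.189,0.155],"roll":0,"fingers":76}
  ]
}}

```text
t: 2.1
eef_pos: [0.6265, -0.2797, 0.069]
orientation: [[0.049, 0.999, -0.0], [0.999, -0.049, 0.0], [0.0, -0.0, -1.0]]
ft_force: [1.5, 1.0, 0.3]
width: 0.0715
```

```bash
python3 -c "
from h import *
go(.6325,-.298,.0035,-.049)"
```

```text
t 2.1 off [-0.018, 0.0069, 0.0655] roll 0.0 q7 36.3 w 0.0715 F [1.5 1.  0.3]
```

Emit:
{"name": "arm_command", "arguments": {
  "moves": [
    {"offset":[0,0,0],"roll":0,"fingers":76},
    {"offset":[0,0,0],"roll":0,"fingers":76}
  ]
}}

```text
t: 2.35
eef_pos: [0.6259, -0.2783, 0.0708]
orientation: [[0.049, 0.999, -0.001], [0.999, -0.049, 0.0], [0.0, -0.001, -1.0]]
ft_force: [0.2, 0.4, 0.4]
width: 0.0716
```

```bash
python3 -c "
from h import *
go(.6325,-.298,.0035,-.049)"
```

```text
t 2.35 off [-0.0193, 0.0076, 0.0673] roll -0.0 q7 36.1 w 0.0716 F [0.2 0.4 0.4]
```

Emit:
{"name": "arm_command", "arguments": {
  "moves": [
    {"offset":[-0.0193,0.0076,0.03],"roll":0,"fingers":76},
    {"offset":[-0.0193,0.0076,0.055],"roll":0,"fingers":76},
    {"offset":[-0.0193,0.0076,0.067],"roll":0,"fingers":76},
    {"offset":[-0.0193,0.0076,0.0675],"roll":0,"fingers":76},
    {"offset":[-0.0193,0.0076,0.0675],"roll":0,"fingers":40},
    {"offset":[-0.0193,0.0076,0.0675],"roll":0,"fingers":40},
    {"offset":[-0.0193,0.0076,0.0675],"roll":0,"fingers":40},
    {"offset":[-0.0193,0.0076,0.0675],"roll":0,"fingers":40}
  ]
}}

```text
t: 3.35
eef_pos: [0.6332, -0.2981, 0.0042]
orientation: [[0.049, 0.999, 0.001], [0.999, -0.049, -0.0], [-0.0, 0.001, -1.0]]
ft_force: [-1.2, 0.9, 7.7]
width: 0.0489
```

```bash
python3 -c "
from h import *
go(.48223,.0131,.10,.077)"
```

```text
t 3.35 off [0.3035, -0.166, -0.096] roll -0.126 q7 39.4 w 0.0489 F [-1.2  0.9  7.7]
```

Emit:
{"name": "arm_command", "arguments": {
  "moves": [
    {"offset":[0,0,-0.03],"roll":0,"fingers":40},
    {"offset":[0,0,-0.08],"roll":0,"fingers":40},
    {"offset":[0.04,-0.02,-0.1],"roll":-0.126,"fingers":40},
    {"offset":[0.08,-0.045,-0.1],"roll":-0.126,"fingers":40},
    {"offset":[0.12,-0.065,-0.1],"roll":-0.126,"fingers":40},
    {"offset":[0.16,-0.09,-0.1],"roll":-0.126,"fingers":40},
    {"offset":[0.2,-0.11,-0.1],"roll":-0.126,"fingers":40},
    {"offset":[0.2,-0.11,-0.1],"roll":-0.126,"fingers":40}
  ]
}}

```text
t: 4.35
eef_pos: [0.5317, -0.0897, 0.1034]
orientation: [[-0.081, 0.997, -0.001], [0.997, 0.081, 0.002], [0.002, -0.0, -1.0]]
ft_force: [-1.0, -0.9, 0.1]
width: 0.049
```

```bash
python3 - <<'E'
from h import *
go(.48223,.0131,.06,.077)
f=r.grab_frame('side');g=r.grab_frame('top')
cv2.imwrite('pics/held1.png',np.hstack([cv2.resize(f[150:300,200:370],None,fx=2.3,fy=2.3),cv2.resize(g[150:300,220:390],None,fx=2.3,fy=2.3)])[:,:,::-1])
E
```

```text
t 4.35 off [0.1064, -0.041, 0.0436] roll 0.004 q7 24.0 w 0.049 F [-1.  -0.9  0.1]
```

View pics/held1.png

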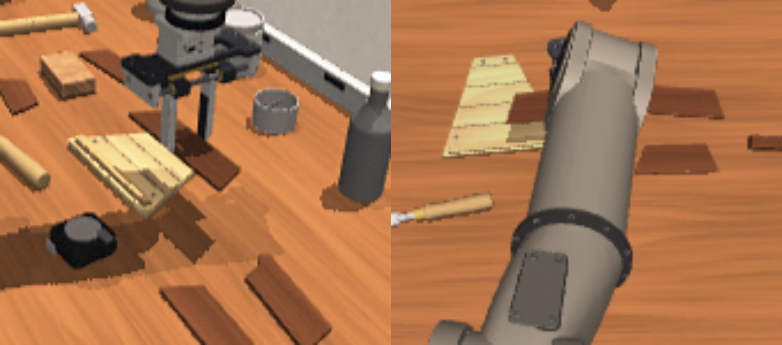

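The held board looks flat, between the fingertips, over the panel. Next, move onto the line and release gently.

Emit:
{"name": "arm_command", "arguments": {
  "moves": [
    {"offset":[0.05,-0.02,0.0],"roll":0.004,"fingers":40},
    {"offset":[0.1064,-0.041,0.0],"roll":0.004,"fingers":40},
    {"offset":[0.1064,-0.041,0.03],"roll":0.004,"fingers":40},
    {"offset":[0.1064,-0.041,0.05],"roll":0.004,"fingers":40},
    {"offset":[0.1064,-0.041,0.05],"roll":0.004,"fingers":40}
  ]
}}

```text
t: 5.08
eef_pos: [0.4833, 0.0088, 0.0526]
orientation: [[-0.071, 0.997, -0.002], [0.997, 0.071, -0.001], [-0.001, -0.002, -1.0]]
ft_force: [-0.6, -0.4, -0.1]
width: 0.0493
```

```bash
python3 -c "
from h import *
go(.48223,.0131,.0305,.077)"
```

```text
t 5.08 off [0.0044, -0.0007, 0.022] roll -0.006 q7 13.9 w 0.0493 F [-0.6 -0.4 -0.1]
```

Emit:
{"name": "arm_command", "arguments": {
  "moves": [
    {"offset":[0.0044,-0.0007,0.015],"roll":-0.006,"fingers":40},
    {"offset":[0.0044,-0.0007,0.0215],"roll":-0.006,"fingers":40},
    {"offset":[0.0044,-0.0007,0.0215],"roll":-0.006,"fingers":40}
  ]
}}

```text
t: 5.45
eef_pos: [0.4824, 0.0141, 0.0316]
orientation: [[-0.079, 0.997, -0.001], [0.997, 0.079, -0.0], [-0.0, -0.001, -1.0]]
ft_force: [-0.3, -0.6, -0.8]
width: 0.0496
```

```bash
python3 -c "
from h import *
go(.48223,.0131,.0305,.077)"
```

```text
t 5.45 off [-0.0009, -0.0003, 0.0011] roll 0.002 q7 15.5 w 0.0496 F [-0.3 -0.6 -0.8]
```

Open just a bit, wait, then lift clear.

Emit:
{"name": "arm_command", "arguments": {
  "moves": [
    {"offset":[0,0,0.001],"roll":0,"fingers":54},
    {"offset":[0,0,0.001],"roll":0,"fingers":55},
    {"offset":[0,0,0.001],"roll":0,"fingers":57},
    {"offset":[0,0,0.001],"roll":0,"fingers":60},
    {"offset":[0,0,0.001],"roll":0,"fingers":60},
    {"offset":[0,0,-0.02],"roll":0,"fingers":60},
    {"offset":[0,0,-0.06],"roll":0,"fingers":68},
    {"offset":[0,0,-0.1],"roll":0,"fingers":76}
  ]
}}

```text
t: 6.45
eef_pos: [0.4823, 0.0141, 0.1328]
orientation: [[-0.079, 0.997, -0.001], [0.997, 0.079, -0.001], [-0.001, -0.001, -1.0]]
ft_force: [0.3, 0.3, 0.9]
width: 0.0697
```

```bash
python3 - <<'E'
from h import *
go(.6353,.3014,.10,.173)
f=r.grab_frame('side');cv2.imwrite('pics/s1.png',f[:,:,::-1])
cv2.imwrite('pics/s1v.png',cv2.resize(f[170:290,190:350],(800,600),interpolation=cv2.INTER_CUBIC)[:,:,::-1])
E
```

```text
t 6.45 off [0.2744, 0.1752, 0.0325] roll -0.094 q7 6.8 w 0.0697 F [0.3 0.3 0.9]
```

View pics/s1v.png

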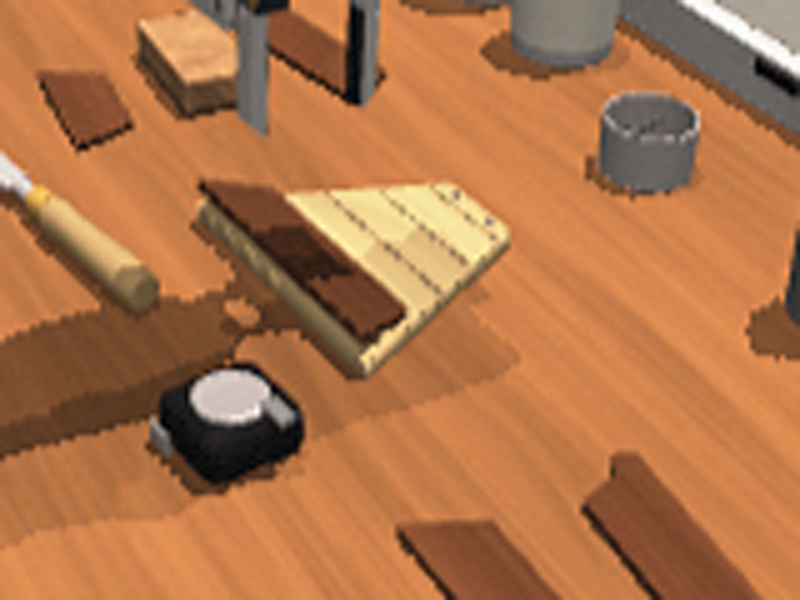

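Board1 slopes on the fillet with its upper edge on the panel, at view (200,182)–(400,310). It looks shifted to +y, so I'll measure it.

```bash
cat >> h.py <<'E'
PAN={'side':(.5418,.0172,.0842),'top':(.5435,.0182,.0727)}
def sloped(n,k,d,e,t,sl=.227):
    a,b=DIM[k];L=[]
    for z in(0,.008):
        for x,h in((-.05,a/2),(0,b/2)):
            for y in(-h,h):
                X=x*np.cos(sl)+z*np.sin(sl);Z=-x*np.sin(sl)+z*np.cos(sl)
                L.append([d+X*np.cos(t)-y*np.sin(t),e+X*np.sin(t)+y*np.cos(t),.015+Z])
    L=np.array(L);x,y,th=PAN[n];L[:,0]-=.085;c,s=np.cos(th),np.sin(th)
    return np.c_[x+c*L[:,0]-s*L[:,1],y+s*L[:,0]+c*L[:,1],L[:,2]]
def fitlaid(n,img,k,d0,mr=7):
    hsv=cv2.cvtColor(img,cv2.COLOR_BGR2HSV).astype(float);A=np.clip((165-img[:,:,2].astype(float))/40,0,1)*(hsv[:,:,1]>80)
    A=np.clip((115-img[:,:,1].astype(float))/35,0,1)
    p0=np.array([d0,0,0]);q=w2p(n,sloped(n,k,*p0));u0,v0=(q.min(0)-12).astype(int);u1,v1=(q.max(0)+13).astype(int);W=(u0,v0,u1,v1)
    M=cv2.dilate((render(n,sloped(n,k,*p0),W)>.1).astype(np.uint8),np.ones((2*mr+1,)*2));A=A[v0:v1,u0:u1]*M
    f=lambda p:np.abs(render(n,sloped(n,k,*p),W)-A).sum()
    o=minimize(f,p0,method='Nelder-Mead',options=dict(initial_simplex=[p0,p0+[.008,0,0],p0+[0,.01,0],p0+[0,0,.06]],xatol=1e-4,fatol=.01))
    print(n,'board',k,'head d,e,yaw',o.x.round(4),'err',round(o.fun,1));return o.x
def overlay(n,img,k,p,W,sc=6):
    u0,v0,u1,v1=W;o=cv2.resize(img[v0:v1,u0:u1],None,fx=sc,fy=sc,interpolation=cv2.INTER_CUBIC)
    q=((w2p(n,sloped(n,k,*p))-[u0,v0]+.5)*sc).astype(int)
    for i in([4,5,7,6],[0,1,3,2]):cv2.polylines(o,[q[i]],True,(255,0,0),1)
    return o
E
python3 - <<'E'
from h import *
im=cv2.imread('pics/s1.png');p=fitlaid('side',im,1,.049)
cv2.imwrite('pics/ov1.png',overlay('side',im,1,p,(222,195,300,255)))
E
```

```text
side board 1 head d,e,yaw [ 0.0449  0.0012 -0.0021] err 299.8
```

View pics/ov1.png

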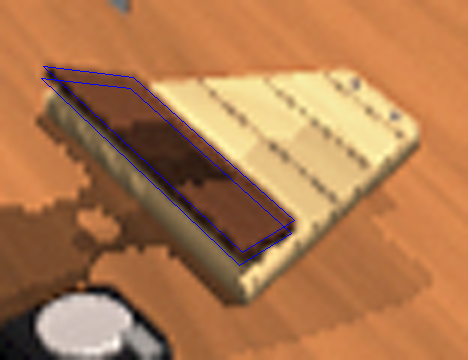

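Board1 fits at about 45–47 mm up, centred within about 1 mm, yaw about 0. That meets step 1. On to board2, with the jaws a little narrower near the sanding block.

Emit:
{"name": "arm_command", "arguments": {
  "moves": [
    {"offset":[0.274,0.175,0.0],"roll":-0.094,"fingers":70},
    {"offset":[0.274,0.175,0.0],"roll":-0.094,"fingers":70},
    {"offset":[0.274,0.175,0.0],"roll":-0.094,"fingers":70},
    {"offset":[0.274,0.175,0.0],"roll":-0.094,"fingers":70},
    {"offset":[0.274,0.175,0.0],"roll":-0.094,"fingers":70},
    {"offset":[0.274,0.175,0.0],"roll":-0.094,"fingers":70},
    {"offset":[0.274,0.175,0.03],"roll":-0.094,"fingers":70},
    {"offset":[0.274,0.175,0.06],"roll":-0.094,"fingers":70}
  ]
}}

```text
t: 7.5
eef_pos: [0.6355, 0.3008, 0.071]
orientation: [[-0.172, 0.985, 0.0], [0.985, 0.172, -0.0], [-0.0, 0.0, -1.0]]
ft_force: [0.4, -0.6, -0.5]
width: 0.0657
```

```bash
python3 - <<'E'
from h import *
go(.6353,.3014,.0035,.173)
f=r.grab_frame('top')[:,:,::-1].copy();cv2.imwrite('pics/t1.png',f)
p=fitlaid('top',f,1,.049)
E
```

```text
t 7.5 off [0.0006, -0.0001, 0.0675] roll -0.0 q7 -3.8 w 0.0657 F [ 0.4 -0.6 -0.5]
top board 1 head d,e,yaw [0.0389 0.0044 0.026 ] err 220.7
```

```bash
python3 - <<'E'
from h import *
f=cv2.imread('pics/t1.png');W=(230,165,310,225)
a=overlay('top',f,1,(.0389,.0044,.026),W,5);b=overlay('top',f,1,(.049,0,0),W,5)
c=cv2.resize(f[165:225,230:310],None,fx=5,fy=5,interpolation=cv2.INTER_CUBIC)
s=cv2.imread('pics/s1.png');d=overlay('side',s,1,(.049,0,0),(220,195,300,255),5)
cv2.imwrite('pics/ov2.png',np.vstack([np.hstack([a,b]),np.hstack([c,d])]))
E
```

```text
(no output)
```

View pics/ov2.png

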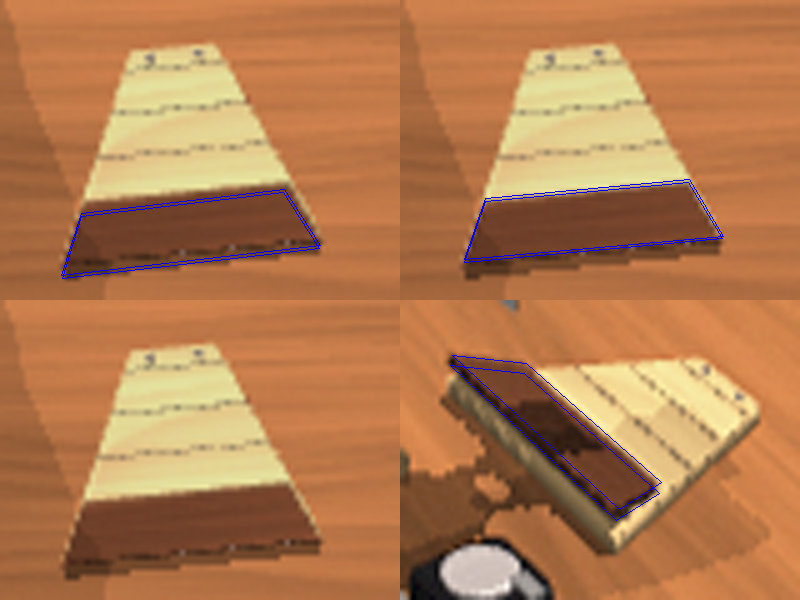

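In the top view the board's upper edge, (82,200)–(290,185), matches the d=49 mm overlay within about 2 mm, and the ends match. The automatic fits were biased by shadow at the eave. Step 1 is good; now grasp board2.

Emit:
{"name": "arm_command", "arguments": {
  "moves": [
    {"offset":[0.0006,-0.0001,0.04],"roll":0,"fingers":70},
    {"offset":[0.0006,-0.0001,0.06],"roll":0,"fingers":70},
    {"offset":[0.0006,-0.0001,0.0675],"roll":0,"fingers":70},
    {"offset":[0.0006,-0.0001,0.0675],"roll":0,"fingers":40},
    {"offset":[0.0006,-0.0001,0.0675],"roll":0,"fingers":40},
    {"offset":[0.0006,-0.0001,0.0675],"roll":0,"fingers":40},
    {"offset":[0.0006,-0.0001,0.0675],"roll":0,"fingers":40}
  ]
}}

```text
t: 8.43
eef_pos: [0.6359, 0.3021, 0.0055]
orientation: [[-0.172, 0.985, 0.001], [0.985, 0.172, 0.001], [0.001, 0.001, -1.0]]
ft_force: [0.6, -0.8, 7.4]
width: 0.049
```

```bash
python3 -c "
from h import *
go(*onpanel(.0601),.10,.077)"
```

```text
t 8.43 off [-0.2616, -0.1657, -0.0949] roll 0.096 q7 -2.1 w 0.049 F [ 0.6 -0.8  7.4]
```

Emit:
{"name": "arm_command", "arguments": {
  "moves": [
    {"offset":[0,0,-0.03],"roll":0,"fingers":40},
    {"offset":[0,0,-0.08],"roll":0,"fingers":40},
    {"offset":[-0.04,-0.025,-0.095],"roll":0.096,"fingers":40},
    {"offset":[-0.09,-0.055,-0.095],"roll":0.096,"fingers":40},
    {"offset":[-0.14,-0.09,-0.095],"roll":0.096,"fingers":40},
    {"offset":[-0.19,-0.12,-0.095],"roll":0.096,"fingers":40},
    {"offset":[-0.235,-0.15,-0.095],"roll":0.096,"fingers":40},
    {"offset":[-0.262,-0.166,-0.08],"roll":0.096,"fingers":40}
  ]
}}

```text
t: 9.43
eef_pos: [0.5164, 0.0131, 0.0855]
orientation: [[-0.075, 0.997, 0.002], [0.997, 0.075, 0.001], [0.001, 0.002, -1.0]]
ft_force: [-0.1, 0.8, -0.5]
width: 0.0489
```

```bash
python3 -c "
from h import *
go(*onpanel(.0601),.05,.077)"
```

```text
t 9.43 off [0.0026, 0.0014, 0.0355] roll -0.002 q7 12.7 w 0.0489 F [-0.1  0.8 -0.5]
```

Emit:
{"name": "arm_command", "arguments": {
  "moves": [
    {"offset":[0.0026,0.0014,0.02],"roll":-0.002,"fingers":40},
    {"offset":[0.0026,0.0014,0.0355],"roll":-0.002,"fingers":40},
    {"offset":[0.0026,0.0014,0.0475],"roll":-0.002,"fingers":40},
    {"offset":[0.0026,0.0014,0.0515],"roll":-0.002,"fingers":40},
    {"offset":[0.0026,0.0014,0.0515],"roll":-0.002,"fingers":40}
  ]
}}

```text
t: 10.05
eef_pos: [0.5181, 0.0179, 0.0328]
orientation: [[-0.079, 0.997, -0.0], [0.997, 0.079, -0.0], [-0.0, -0.0, -1.0]]
ft_force: [0.7, -0.1, -0.2]
width: 0.0492
```

```bash
python3 -c "
from h import *
go(*onpanel(.0601),.033,.077)"
```

```text
t 10.05 off [-0.0021, -0.0006, -0.0002] roll 0.002 q7 16.2 w 0.0492 F [ 0.7 -0.1 -0.2]
```

Emit:
{"name": "arm_command", "arguments": {
  "moves": [
    {"offset":[-0.002,0,0],"roll":0,"fingers":40},
    {"offset":[-0.002,0,0],"roll":0,"fingers":54},
    {"offset":[-0.002,0,0],"roll":0,"fingers":55},
    {"offset":[-0.002,0,0],"roll":0,"fingers":57},
    {"offset":[-0.002,0,0],"roll":0,"fingers":60},
    {"offset":[-0.002,0,-0.01],"roll":0,"fingers":60},
    {"offset":[-0.002,0,-0.05],"roll":0,"fingers":68},
    {"offset":[-0.002,0,-0.1],"roll":0,"fingers":76}
  ]
}}

```text
t: 11.05
eef_pos: [0.5175, 0.0155, 0.134]
orientation: [[-0.078, 0.997, -0.002], [0.997, 0.078, -0.001], [-0.001, -0.002, -1.0]]
ft_force: [0.5, -0.0, 0.6]
width: 0.0695
```

```bash
python3 -c "
from h import *
go(.4373,-.3005,.10,.007)"
```

```text
t 11.05 off [-0.3087, -0.1047, 0.0344] roll 0.071 q7 9.3 w 0.0695 F [ 0.5 -0.   0.6]
```

Emit:
{"name": "arm_command", "arguments": {
  "moves": [
    {"offset":[-0.309,-0.105,0.0],"roll":0.071,"fingers":76},
    {"offset":[-0.309,-0.105,0.0],"roll":0.071,"fingers":76},
    {"offset":[-0.309,-0.105,0.0],"roll":0.071,"fingers":76},
    {"offset":[-0.309,-0.105,0.0],"roll":0.071,"fingers":76},
    {"offset":[-0.309,-0.105,0.0],"roll":0.071,"fingers":76},
    {"offset":[-0.309,-0.105,0.0],"roll":0.071,"fingers":76},
    {"offset":[-0.309,-0.105,0.03],"roll":0.071,"fingers":76},
    {"offset":[-0.309,-0.105,0.06],"roll":0.071,"fingers":76}
  ]
}}

```text
t: 12.05
eef_pos: [0.4384, -0.3001, 0.0727]
orientation: [[-0.008, 1.0, 0.001], [1.0, 0.008, 0.0], [0.0, 0.001, -1.0]]
ft_force: [1.1, 0.3, -0.4]
width: 0.0716
```

```bash
python3 - <<'E'
from h import *
go(.4373,-.3005,.0035,.007)
o=[]
for n,W in(('top',(230,165,310,225)),('side',(220,195,300,255))):
    f=r.grab_frame(n)[:,:,::-1].copy();cv2.imwrite(f'pics/{n}2.png',f);u0,v0,u1,v1=W
    o.append(np.hstack([cv2.resize(f[v0:v1,u0:u1],None,fx=5,fy=5,interpolation=cv2.INTER_CUBIC),overlay(n,f,2,(.084,0,0),W,5)]))
cv2.imwrite('pics/ov3.png',np.vstack(o))
E
```

```text
t 12.05 off [-0.0004, -0.0012, 0.0692] roll 0.001 q7 50.0 w 0.0716 F [ 1.1  0.3 -0.4]
```

View pics/ov3.png

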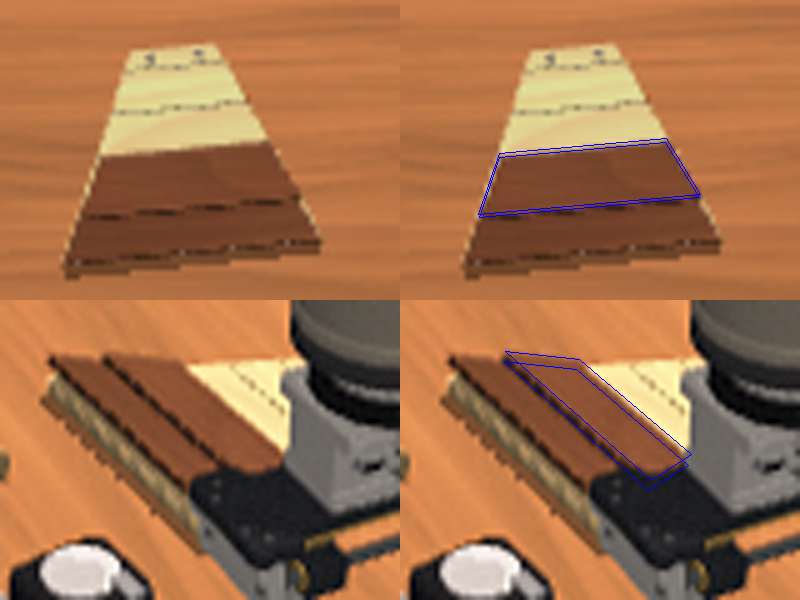

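Board2's upper edge, (100,156)–(267,142), lies on the d=84 mm overlay, is centred, and laps evenly with a shadow line at the step. Grasp board3.

Emit:
{"name": "arm_command", "arguments": {
  "moves": [
    {"offset":[-0.0004,-0.0012,0.04],"roll":0,"fingers":76},
    {"offset":[-0.0004,-0.0012,0.06],"roll":0,"fingers":76},
    {"offset":[-0.0004,-0.0012,0.069],"roll":0,"fingers":76},
    {"offset":[-0.0004,-0.0012,0.069],"roll":0,"fingers":40},
    {"offset":[-0.0004,-0.0012,0.069],"roll":0,"fingers":40},
    {"offset":[-0.0004,-0.0012,0.069],"roll":0,"fingers":40},
    {"offset":[-0.0004,-0.0012,0.069],"roll":0,"fingers":40}
  ]
}}

```text
t: 13.02
eef_pos: [0.4374, -0.301, 0.0047]
orientation: [[-0.008, 1.0, 0.001], [1.0, 0.008, -0.0], [-0.0, 0.001, -1.0]]
ft_force: [-0.4, 1.2, 8.5]
width: 0.0491
```

```bash
python3 -c "
from h import *
go(*onpanel(.0951),.10,.077)"
```

```text
t 13.03 off [0.3186, 0.1179, -0.0952] roll -0.069 q7 55.2 w 0.0491 F [-0.4  1.2  8.5]
```

Emit:
{"name": "arm_command", "arguments": {
  "moves": [
    {"offset":[0,0,-0.03],"roll":0,"fingers":40},
    {"offset":[0,0,-0.08],"roll":0,"fingers":40},
    {"offset":[0.05,0.018,-0.095],"roll":-0.069,"fingers":40},
    {"offset":[0.1,0.037,-0.095],"roll":-0.069,"fingers":40},
    {"offset":[0.155,0.057,-0.095],"roll":-0.069,"fingers":40},
    {"offset":[0.21,0.078,-0.095],"roll":-0.069,"fingers":40},
    {"offset":[0.265,0.098,-0.095],"roll":-0.069,"fingers":40},
    {"offset":[0.3186,0.118,-0.085],"roll":-0.069,"fingers":40}
  ]
}}

```text
t: 14.02
eef_pos: [0.5531, 0.0209, 0.0898]
orientation: [[-0.077, 0.997, 0.002], [0.997, 0.077, 0.001], [0.001, 0.002, -1.0]]
ft_force: [1.4, -0.1, -0.1]
width: 0.0491
```

```bash
python3 -c "
from h import *
go(*onpanel(.0951),.033,.077)"
```

```text
t 14.03 off [-0.0024, -0.0009, 0.0568] roll 0.0 q7 15.2 w 0.0491 F [ 1.4 -0.1 -0.1]
```

Emit:
{"name": "arm_command", "arguments": {
  "moves": [
    {"offset":[-0.0024,-0.0009,0.025],"roll":0,"fingers":40},
    {"offset":[-0.0024,-0.0009,0.045],"roll":0,"fingers":40},
    {"offset":[-0.0024,-0.0009,0.055],"roll":0,"fingers":40},
    {"offset":[-0.0024,-0.0009,0.0565],"roll":0,"fingers":40},
    {"offset":[-0.0024,-0.0009,0.0565],"roll":0,"fingers":40}
  ]
}}

```text
t: 14.65
eef_pos: [0.5517, 0.0157, 0.0328]
orientation: [[-0.076, 0.997, 0.001], [0.997, 0.076, 0.0], [0.0, 0.001, -1.0]]
ft_force: [-0.0, -0.3, 0.2]
width: 0.0494
```

```bash
python3 -c "
from h import *
go(*onpanel(.0951),.033,.077)"
```

```text
t 14.65 off [0.0027, 0.001, -0.0002] roll -0.001 q7 19.3 w 0.0494 F [-0.  -0.3  0.2]
```

Emit:
{"name": "arm_command", "arguments": {
  "moves": [
    {"offset":[0.0025,0.001,0],"roll":0,"fingers":40},
    {"offset":[0.0025,0.001,0],"roll":0,"fingers":54},
    {"offset":[0.0025,0.001,0],"roll":0,"fingers":55},
    {"offset":[0.0025,0.001,0],"roll":0,"fingers":57},
    {"offset":[0.0025,0.001,0],"roll":0,"fingers":60},
    {"offset":[0.0025,0.001,-0.01],"roll":0,"fingers":60},
    {"offset":[0.0025,0.001,-0.05],"roll":0,"fingers":68},
    {"offset":[0.0025,0.001,-0.1],"roll":0,"fingers":76}
  ]
}}

```text
t: 15.65
eef_pos: [0.5516, 0.0184, 0.1335]
orientation: [[-0.076, 0.997, -0.002], [0.997, 0.076, -0.001], [-0.001, -0.002, -1.0]]
ft_force: [1.5, 0.6, 0.6]
width: 0.0698
```

```bash
python3 -c "
from h import *
go(.4357,.2957,.10,-.12)"
```

```text
t 15.65 off [0.2853, -0.0943, 0.0334] roll 0.196 q7 12.7 w 0.0698 F [1.5 0.6 0.6]
```

Emit:
{"name": "arm_command", "arguments": {
  "moves": [
    {"offset":[0.285,-0.094,0.0],"roll":0.196,"fingers":76},
    {"offset":[0.285,-0.094,0.0],"roll":0.196,"fingers":76},
    {"offset":[0.285,-0.094,0.0],"roll":0.196,"fingers":76},
    {"offset":[0.285,-0.094,0.0],"roll":0.196,"fingers":76},
    {"offset":[0.285,-0.094,0.0],"roll":0.196,"fingers":76},
    {"offset":[0.285,-0.094,0.0],"roll":0.196,"fingers":76},
    {"offset":[0.285,-0.094,0.03],"roll":0.196,"fingers":76},
    {"offset":[0.285,-0.094,0.06],"roll":0.196,"fingers":76}
  ]
}}

```text
t: 16.65
eef_pos: [0.4371, 0.2953, 0.0724]
orientation: [[0.119, 0.993, 0.001], [0.993, -0.119, 0.001], [0.001, 0.001, -1.0]]
ft_force: [0.5, -0.0, 0.6]
width: 0.0716
```

```bash
python3 - <<'E'
from h import *
go(.4357,.2957,.0035,-.12)
o=[]
for n,W in(('top',(230,165,310,225)),('side',(220,195,300,255))):
    f=r.grab_frame(n)[:,:,::-1].copy();cv2.imwrite(f'pics/{n}3.png',f);u0,v0,u1,v1=W
    o.append(np.hstack([cv2.resize(f[v0:v1,u0:u1],None,fx=5,fy=5,interpolation=cv2.INTER_CUBIC),overlay(n,f,3,(.119,0,0),W,5)]))
cv2.imwrite('pics/ov4.png',np.vstack(o))
E
```

```text
t 16.65 off [0.0001, -0.0015, 0.0688] roll 0.001 q7 -27.6 w 0.0716 F [ 0.5 -0.   0.6]
```

View pics/ov4.png

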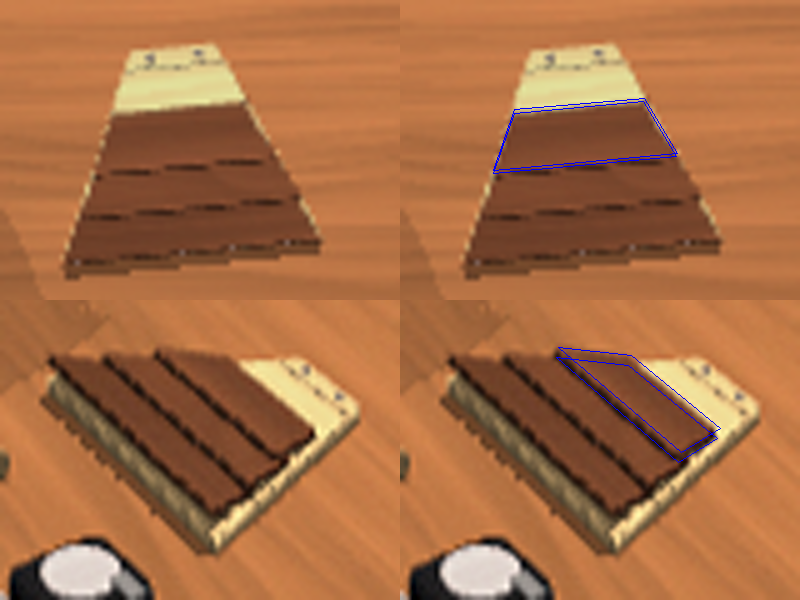

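Board3's upper edge, (115,115)–(245,103), is within about 2 mm of the overlay, square and centred. Now board4.

Emit:
{"name": "arm_command", "arguments": {
  "moves": [
    {"offset":[0.0001,-0.0015,0.04],"roll":0,"fingers":76},
    {"offset":[0.0001,-0.0015,0.06],"roll":0,"fingers":76},
    {"offset":[0.0001,-0.0015,0.069],"roll":0,"fingers":76},
    {"offset":[0.0001,-0.0015,0.069],"roll":0,"fingers":40},
    {"offset":[0.0001,-0.0015,0.069],"roll":0,"fingers":40},
    {"offset":[0.0001,-0.0015,0.069],"roll":0,"fingers":40},
    {"offset":[0.0001,-0.0015,0.069],"roll":0,"fingers":40}
  ]
}}

```text
t: 17.62
eef_pos: [0.4356, 0.2964, 0.0042]
orientation: [[0.119, 0.993, 0.001], [0.993, -0.119, 0.001], [0.001, 0.001, -1.0]]
ft_force: [-1.1, -1.4, 8.8]
width: 0.0492
```

```bash
python3 -c "
from h import *
go(*onpanel(.1308),.10,.077)"
```

```text
t 17.62 off [-0.255, 0.1842, -0.0959] roll -0.196 q7 -22.7 w 0.0492 F [-1.1 -1.4  8.8]
```

Emit:
{"name": "arm_command", "arguments": {
  "moves": [
    {"offset":[0,0,-0.03],"roll":0,"fingers":40},
    {"offset":[0,0,-0.08],"roll":0,"fingers":40},
    {"offset":[-0.04,0.03,-0.096],"roll":-0.1,"fingers":40},
    {"offset":[-0.085,0.062,-0.096],"roll":-0.196,"fingers":40},
    {"offset":[-0.13,0.094,-0.096],"roll":-0.196,"fingers":40},
    {"offset":[-0.175,0.126,-0.096],"roll":-0.196,"fingers":40},
    {"offset":[-0.22,0.159,-0.096],"roll":-0.196,"fingers":40},
    {"offset":[-0.255,0.184,-0.086],"roll":-0.196,"fingers":40}
  ]
}}

```text
t: 18.62
eef_pos: [0.5889, 0.0188, 0.0903]
orientation: [[-0.076, 0.997, 0.002], [0.997, 0.076, 0.0], [0.0, 0.002, -1.0]]
ft_force: [0.3, 0.6, -0.9]
width: 0.049
```

```bash
python3 -c "
from h import *
go(*onpanel(.1308),.033,.077)"
```

```text
t 18.62 off [0.0025, -0.0007, 0.0573] roll -0.001 q7 16.2 w 0.049 F [ 0.3  0.6 -0.9]
```

Emit:
{"name": "arm_command", "arguments": {
  "moves": [
    {"offset":[0.0025,-0.0007,0.025],"roll":0,"fingers":40},
    {"offset":[0.0025,-0.0007,0.045],"roll":0,"fingers":40},
    {"offset":[0.0025,-0.0007,0.055],"roll":0,"fingers":40},
    {"offset":[0.0025,-0.0007,0.057],"roll":0,"fingers":40},
    {"offset":[0.0025,-0.0007,0.057],"roll":0,"fingers":40}
  ]
}}

```text
t: 19.25
eef_pos: [0.5869, 0.0237, 0.0328]
orientation: [[-0.077, 0.997, 0.0], [0.997, 0.077, 0.0], [0.0, 0.0, -1.0]]
ft_force: [-0.1, 0.4, -0.4]
width: 0.0491
```

```bash
python3 -c "
from h import *
go(*onpanel(.1308),.033,.077)"
```

```text
t 19.25 off [-0.0025, 0.001, -0.0002] roll 0.0 q7 18.8 w 0.0491 F [-0.1  0.4 -0.4]
```

Emit:
{"name": "arm_command", "arguments": {
  "moves": [
    {"offset":[-0.0025,0.001,0],"roll":0,"fingers":40},
    {"offset":[-0.0025,0.001,0],"roll":0,"fingers":54},
    {"offset":[-0.0025,0.001,0],"roll":0,"fingers":55},
    {"offset":[-0.0025,0.001,0],"roll":0,"fingers":57},
    {"offset":[-0.0025,0.001,0],"roll":0,"fingers":60},
    {"offset":[-0.0025,0.001,-0.01],"roll":0,"fingers":60},
    {"offset":[-0.0025,0.001,-0.05],"roll":0,"fingers":68},
    {"offset":[-0.0025,0.001,-0.11],"roll":0,"fingers":76}
  ]
}}

```text
t: 20.25
eef_pos: [0.5869, 0.0207, 0.1431]
orientation: [[-0.077, 0.997, -0.002], [0.997, 0.077, -0.001], [-0.001, -0.003, -1.0]]
ft_force: [0.5, 0.5, 1.1]
width: 0.0699
```

Emit:
{"name": "arm_command", "arguments": {
  "moves": [
    {"offset":[0.06,0,-0.05],"roll":0,"fingers":76},
    {"offset":[0.12,0,-0.05],"roll":0,"fingers":76},
    {"offset":[0.18,0,-0.05],"roll":0,"fingers":76},
    {"offset":[0.24,0,-0.05],"roll":0,"fingers":76},
    {"offset":[0.24,0,-0.05],"roll":0,"fingers":76},
    {"offset":[0.24,0,-0.05],"roll":0,"fingers":76}
  ]
}}

```text
t: 21.0
eef_pos: [0.5693, 0.2601, 0.1927]
orientation: [[-0.077, 0.997, 0.0], [0.997, 0.077, -0.0], [-0.0, 0.0, -1.0]]
ft_force: [-0.1, -1.3, 0.1]
width: 0.0713
```

```bash
python3 - <<'E'
from h import *
o=[]
for n,W in(('top',(230,165,310,225)),('side',(220,195,300,255))):
    f=r.grab_frame(n)[:,:,::-1].copy();cv2.imwrite(f'pics/{n}4.png',f);u0,v0,u1,v1=W
    o.append(np.hstack([cv2.resize(f[v0:v1,u0:u1],None,fx=5,fy=5,interpolation=cv2.INTER_CUBIC),overlay(n,f,4,(.154,0,0),W,5)]))
cv2.imwrite('pics/ov5.png',np.vstack(o));s=r.get_state();print(s['t'],s['eef_pos'],s['ft_force'])
E
```

```text
21.1 [0.56975746 0.2585482  0.19272984] [-0.25200407 -0.00804187  0.38366588]
```

View pics/ov5.png

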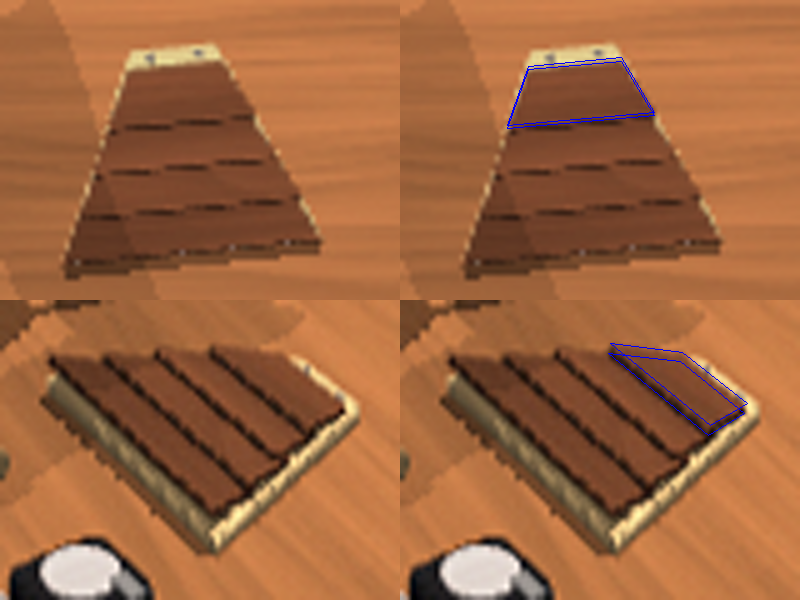

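All four courses lie parallel, and board4's upper edge, (127,70)–(221,60), is within about 2 mm of its line. The arm is clear, so I'm handing in.

```bash
python3 -c "
from plant import r
print(r.sign_off())"
```

```text
the job is handed in; nothing more can be done
None
```

All four sound boards are laid on the roof panel, longest at the eave and each lapped over the one below, and the job is handed in at about 21 s of the 67 s. I gripped each board across its width, lowered it to just above its rest, and opened the fingers slightly so it tipped down onto its line. The broken board was left where it lay; I never reached for it or the bystanders.

**Last checks:** In the final top and side pictures, all four boards slope and lie parallel to the eave, centred by eye. By overlay, each upper edge is within about 2 mm of its pencil line (board3 and board4 about 2 mm low). The arm stood clear, reading almost no force.

**Checks that disagreed:** The automatic outline fits of board1, biased by the shadow at the eave, put its upper edge at 39 mm (top) and 45 mm (side). I set these aside, because overlaying the outline on the top picture showed about 47–49 mm.

**Not checked:** I did not re-measure the broken board or the bystanders afterwards, and the sign-off gives no verdict.

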